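# Isolate the trailer-lamp tester, unplug the adapter and show its contacts to the camera

### The arm

A 6-joint arm with a two-finger parallel gripper is mounted at the origin on the work surface. World frame = base frame: x ahead of the robot, y to its left, z up, the work surface at z = 0. Lengths are in m, angles in degrees, forces in N, time in s.
With the tool pointing down it reaches from about 0.35 to 0.925 m from the base axis. Payload 6.4 kg.
Tool frame: the origin (TCP) lies midway between the tips of the shut fingers; the grasp point (between the pads) lies 19 mm behind it; z points along the fingers, y is the line along which they close (so a half turn about z gives the same grasp; the last joint's range is limited). The gripper opens to 94 mm and grips with 3 to 60 N. Pads are 16 mm wide; open, the fingers measure 119 mm over their backs; the gripper's body (75 mm by 177 mm) begins 78 mm behind the grasp point.
Start: joints at [57.29, 14.043, 89.255, -0, 76.702, -9.975], TCP at [0.251, 0.6, 0.205] pointing down, gripper open.
Joint ranges: [-179.41, 179.41], [-58.25, 129.5], [7.25, 145.43], [-54.29, 234.29], [11.92, 165.04], [-157.13, 157.13]. Speed limits (degrees/s): [147.25, 147.25, 180, 180, 180, 180].

### API

Orientations are given as a 3x3 rotation matrix whose columns are the frame's x, y, z axes.
In Python, from bench import * gives the robot as it stands.
- The arm moves only by the tool drive_tool, never from a script. Its argument "motion" is a list of rows, each a list of 7 numbers: the shift along the tool's x, y, z in cm, then the turn, a rotation vector about the tool's x, y, z in rad, then the closure, from -1 (fully open) to 1 (shut). In form: [[dx, dy, dz, wx, wy, wz, claw], ...]. A call has 1 to 12 rows; each row shifts and turns the commanded pose from where the row before left it, along the tool's axes as they then stand; what a row does not reach is not made up. A row lasts 1/10 s, in which the tool goes at most 50 mm and 8.59 degrees, less where a joint would pass 70% of its speed; a pose out of reach is approached as far as the arm can. A call with a gripper value outside its range is refused whole. The fingers move at their own pace and stop on an object; the grip force is fixed at half the most. Time passes only in rows, so rows that do not move let the fingers close. It gives the time, the measured TCP pose, the force and the opening at its end, in the units of the state.
- get_state(): the state, without advancing time (a new reading comes with each control period).
- camera(name): name is "scene" or "top" or "wrist"; returns (picture, depth): 420x560x3 uint8, red, green, blue; 420x560 float32, m along the optical axis (not along the pixel's ray), 0 where there is no reading.
- camera_params(name): a dict with "fx", "fy", "cx", "cy" (pixels), "rvec" (rotation vector, rad) and "tvec" (3), from world to camera coordinates, as OpenCV has them. Camera axes: x right, y down, z forward; pixel columns grow to the right and rows downward; lengths in m; the calibration is good to about 2 mm. A picture is of the moment at which its call begins: read the wrist's pose just before it. camera_params takes no time and is no camera call; for the wrist camera it gives the pose at the moment of the call.
- close_job(): hands the job in, once; it reports no verdict.
The state is a dict: "time": time; "q": joint angles; "joint_vel": joint speeds; "joint_efforts": joint torques, N m; "eef_pos": TCP position; "ee_rot": TCP orientation; "ft_force": force on the tool from outside, world axes, zero at the start; "moment": the same for the moment, N m; "finger_gap": finger opening in m.
Only numpy, scipy, OpenCV 4.12 (cv2) and the standard library are available. Lean on these libraries where they do the work, as an engineer would, in place of code of your own. Each camera call takes 0.05 s, during which the arm holds its last target. There are 200 camera calls.

### The job

First turn the selector knob of the trailer-lamp test box to its off mark, so that nothing is unplugged under power. Then pull the tall adapter plug straight up out of its socket and hold it up in the air to the inspection camera: contact face looking squarely into the lens, centred in the picture, 100 mm from the front of the lens, with the key rib at the top of the picture. Finish while holding it there quite still, and leave everything else alone, the short plug in its socket included.

Things in the scene. Friction and masses are not known exactly. Their poses are not given: they have to be found in the camera images.
- tester: Trailer-lamp test box, fixed: grey case, bare aluminium top, 190 mm (x) by 320 mm (y), top 70 mm above the bench. Origin: centre of its underside, z up. On the top's centre line: selector knob at y = -110 mm, two like round sockets (38 mm bores, 25 mm deep) at y = +10 and +120 mm, the adapter in one, the short plug in the other. All else on the top is under 10 mm high.
- knob_grip (a point): Point to grip the selector: on its vertical turning axis, 26 mm above the box's top. Black bar 44 mm long (x), 13 mm wide (y), reaching 31 mm above the box's top, on a disc 38 mm across and 5 mm high. This frame turns with the bar: x points to the end with the white pointer line, z up.
- knob (a joint): Selector angle, rad, anticlockwise from above; 0 = pointer at the off mark: the one long white line on the dial, on the box's +x (far) side amid four dots. Off is within 8 degrees of it. Starts at 0.6 to 1.3 (turn clockwise), goes from -1.5 to 1.5 against light friction (0.05 N m), no clicks, stays where left.
- adapter: Adapter plug, the tall one: black, grey cap, loose, 0.10 to 0.20 kg, 90 mm long. Origin: centre of the contact face (lower end, brass pins); z to the cap, x to the key rib, y across the grip flats. From the face: nose 36 mm wide to 22 mm (in the bore, little play), collar 52 wide to 30 mm (rests on the box's top), barrel 40 wide to 90 mm with two flats 42 mm apart, 27 wide, from 30 to 86 mm.
- adapter_key (a point): Outer edge of the adapter's key rib, 25 mm from its axis in its +x, 53 mm from the contact face. The grey rib is 7 mm wide, runs along the barrel and ends in the cap's hinge lug (20 mm wide, reaching 33 mm from the axis, with a steel hinge pin) 76 to 90 mm from the face. In the socket the key points to the box's +x, and the adapter's y lies along the box's y.
- short_plug: Short terminating plug in the other socket: black, round, only 24 mm above the box's top, collar 52 mm wide. Origin: centre of its contact face, in the bore 22 mm below the box's top.
- camera: Inspection camera's stand, fixed: round steel base 120 mm across, 12 mm high, pillar 130 mm high 46 mm to its +y side. Origin: centre of its underside, z up. On it, 100 mm up, a metal camera head 42 mm square, with the lens in a round ring light 62 mm across, looking 23 to 39 degrees off straight up, leaning towards the robot.
- camera_lens (a point): Centre of the lens front, about 146 mm above the bench. z: the way the camera looks (up, leaning to the robot); x: up in its picture (away from the robot and rising); y completes the right-handed frame. Wanted: the contact face's centre at z = 100 mm on this axis, the adapter's z along this z (pins to the lens) and its x (key) along this x.
- tail_lamp: Bystander: rear lamp with a red and an orange lens on a black base, 100 by 220 by 52 mm, lying on the bench. Origin: centre of its underside.
- tub: Bystander: open white plastic tub, 110 mm across, 120 mm high. Origin: centre of its underside.
- screwdriver: Bystander: screwdriver 200 mm long lying on the bench along its x.
Not all that is in view belongs to the job. Leave any turquoise look-alike of the camera alone.

How it is judged:
By the outcome, as a careful person would: the job done as asked, in the order asked, and still so for the second after the job is handed in, while the arm keeps its last pose, push and grip.
It also fails if it takes over 54 s, if anything falls off the work surface, if the arm or the gripper's body presses on something with over 40 N, if the wrist force passes 120 N, or if a joint passes its speed limit or range.

## Working session

There is one attempt and no reset: what is moved stays moved. The work goes in short steps, Python scripts to look and compute and a tool call to move; the robot and the scene stay as the last step left them, time stands still between calls to the robot, and variables do not carry over. Pictures are saved under pics/ and viewed, on a budget of 10 in all, crops included, one or two more only if the job needs it, and the job is handed in when it is done.

Besides the shell and the picture viewer there is one more tool, called after ">>>" by a JSON object that holds its "fn" and its "kwargs". drive_tool: Moves the arm, as the interface text tells. Its arguments: {"type":"object","properties":{"motion":{"type":"array","items":{"type":"array","items":{"type":"number"}}}},"required":["motion"]}

```bash
ls; mkdir -p pics; cat > h.py <<'E'
import numpy as np, cv2
from scipy.spatial.transform import Rotation as R
from bench import *
def ext(p):
    return R.from_rotvec(np.ravel(p["rvec"])).as_matrix(), np.ravel(p["tvec"])
def shot(n,fn):
    p=camera_params(n); im,d=camera(n)
    cv2.imwrite("pics/"+fn+".png",im[:,:,::-1]); np.savez("pics/"+fn+".npz",im=im,d=d,K=[p[k] for k in("fx","fy","cx","cy")],rvec=p["rvec"],tvec=p["tvec"])
def cloud(fn):
    z=np.load("pics/"+fn+".npz"); d=z["d"]; fx,fy,cx,cy=z["K"]; A,t=ext(z)
    v,u=np.indices(d.shape); P=np.stack([(u-cx)/fx*d,(v-cy)/fy*d,d],-1)
    W=(P-t)@A; W[d==0]=np.nan
    return W,z["im"]
def rel(Rt,pt):
    "move from measured tool pose to target, tool axes: cm, rad"
    s=get_state(); R0=np.array(s["ee_rot"]); 
    return np.r_[R0.T@(pt-np.array(s["eef_pos"]))*100, R.from_matrix(R0.T@Rt).as_rotvec()]
E
python3 - <<'E'
from h import *
shot("scene","s0"); shot("top","t0"); s=get_state(); print(s)
im=np.hstack([cv2.imread("pics/s0.png"),cv2.imread("pics/t0.png")])
for n in("scene","top"):
    p=camera_params(n);A,t=ext(p);print(n,p["fx"],-A.T@t,A[2])
E
```

```text
pics
{'time': 0.1, 'q': array([ 5.72896845e+01,  1.40797894e+01,  8.93172892e+01, -3.00436728e-04,
        7.67001780e+01, -9.97463770e+00]), 'joint_vel': array([ 0.03140946, -0.04000695, -0.14850995, -0.12106155,  0.04378296,
        0.01015453]), 'joint_efforts': array([ 6.22335192e-04, -4.16912413e+01, -3.15526378e+01,  6.87098200e-02,
        3.09565268e-02, -7.75438866e-05]), 'eef_pos': array([0.25091093, 0.59904388, 0.20446518]), 'ee_rot': array([[-9.22297945e-01,  3.86478547e-01, -9.12992289e-04],
       [ 3.86479517e-01,  9.22296880e-01, -1.43101170e-03],
       [ 2.88994615e-04, -1.67267197e-03, -9.99998559e-01]]), 'ft_force': array([ 0.39827742, -0.41063147,  0.42100028]), 'moment': array([0.00229625, 0.01887267, 0.04619965]), 'finger_gap': 0.0942370848187515}
scene 447.4085232917032 [ 1.3124164  -0.53477494  0.96064245] [-0.59861757  0.37454797 -0.70807544]
top 534.2478573383528 [ 0.53105475 -0.07150704  1.23106068] [ 0.06300786 -0.00178414 -0.99801144]
```

View pics/s0.png

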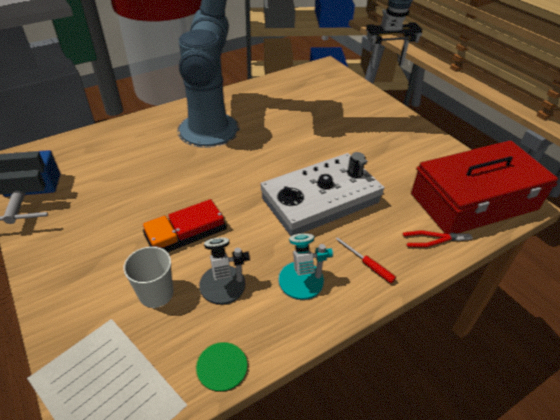

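View pics/t0.png

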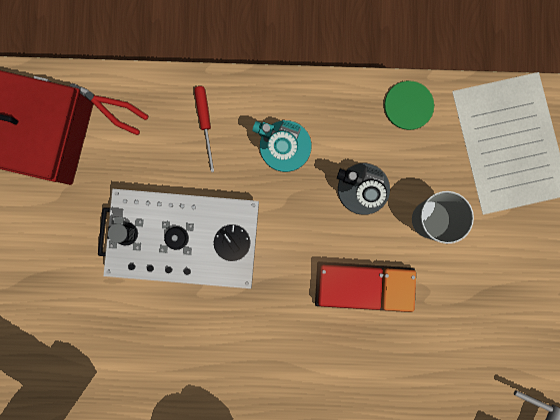

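The top view shows the box, with the adapter at (122,232), the short plug at (176,237) and the knob at (232,242). The real dark-grey camera has its lens at (372,193). The turquoise look-alike is at (284,146).

```bash
python3 - <<'E'
from h import *
W,im=cloud("t0")
m=((abs(W[...,2]-.07)<.008)).astype(np.uint8)
m[:, :90]=0; m[:180]=0; m[300:]=0; m[:,270:]=0
pts=W[m>0][:,:2]
r=cv2.minAreaRect(pts.astype(np.float32)); print(r,len(pts), np.median(W[m>0][:,2]))
print(cv2.boxPoints(r))
# adapter cap, plug, knob points
for nm,(u,v),w in(("ad",(122,232),22),("short",(176,237),16),("knob",(232,242),20)):
    sub=W[v-w:v+w,u-w:u+w].reshape(-1,3); 
    for lo,hi in((.078,.088),(.088,.098),(.098,.107),(.11,.13),(.13,.15)):
        q=sub[(sub[:,2]>lo)&(sub[:,2]<hi)]
        if len(q)>5: print(nm,lo,len(q),q.mean(0).round(4),q.min(0).round(4),q.max(0).round(4))
# camera ring
for f,(u,v),w in(("t0",(372,193),22),("s0",(217,241),15)):
    W,im=cloud(f)
    sub=W[v-w:v+w,u-w:u+w].reshape(-1,3); q=sub[(sub[:,2]>.115)&(sub[:,2]<.2)]
    print(f,len(q),q.mean(0).round(4),q.min(0).round(4),q.max(0).round(4))
a=cv2.resize(cv2.imread("pics/t0.png")[180:300,90:270],None,fx=4,fy=4,interpolation=cv2.INTER_CUBIC)
cv2.imwrite("pics/c1.png",a)
E
```

```text
((0.5358650088310242, 0.127180814743042), (0.3210165500640869, 0.1903313547372818), 86.87601470947266) 11709 0.07012575039721196
[[ 0.43209356 -0.02790271]
 [ 0.6221421  -0.03827517]
 [ 0.63963646  0.28226435]
 [ 0.44958794  0.2926368 ]]
ad 0.078 67 [0.542  0.2334 0.0806] [0.5151 0.2189 0.0781] [0.5681 0.2532 0.0879]
ad 0.088 23 [0.542  0.2293 0.093 ] [0.5229 0.2246 0.0881] [0.5655 0.2433 0.0972]
ad 0.098 18 [0.5424 0.2298 0.1027] [0.5229 0.2243 0.098 ] [0.5631 0.2425 0.1059]
ad 0.11 53 [0.5421 0.23   0.1211] [0.5229 0.2242 0.1106] [0.5664 0.2679 0.1292]
ad 0.13 414 [0.547  0.245  0.1372] [0.5227 0.2252 0.1304] [0.5745 0.2684 0.1445]
short 0.078 60 [0.5353 0.129  0.0805] [0.506  0.1094 0.078 ] [0.5614 0.1618 0.088 ]
short 0.088 315 [0.5362 0.1362 0.0936] [0.5154 0.115  0.0882] [0.5581 0.1572 0.098 ]
short 0.098 13 [0.5367 0.1356 0.0988] [0.5237 0.118  0.098 ] [0.5469 0.1494 0.1016]
knob 0.078 17 [0.527  0.0095 0.0813] [ 0.4956 -0.0018  0.0781] [0.5446 0.0301 0.0873]
knob 0.088 18 [0.5306 0.016  0.0961] [0.5109 0.0031 0.09  ] [0.5484 0.0314 0.0977]
knob 0.098 114 [0.5301 0.0171 0.1011] [0.5109 0.0008 0.0981] [0.5485 0.0332 0.106 ]
t0 814 [ 0.6442 -0.2679  0.1422] [ 0.6121 -0.3001  0.1153] [ 0.6839 -0.2277  0.1636]
s0 344 [ 0.65   -0.2738  0.1433] [ 0.6084 -0.3011  0.1193] [ 0.6684 -0.2415  0.1602]
```

View pics/c1.png

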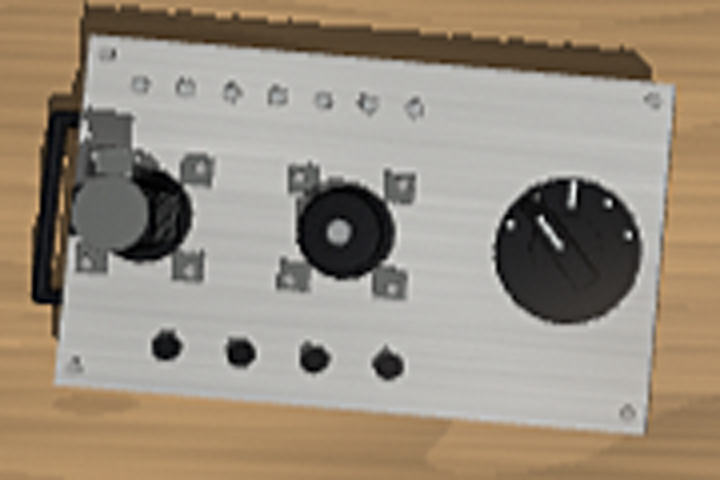

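The crop shows the pointer about 40° anticlockwise of the long off line: bar at (568,255), off line at (573,195). I'll move above the knob with the pads across the bar.

```bash
cat >> h.py <<'E'
def down(deg):
    t=np.radians(deg); y=np.array([np.cos(t),np.sin(t),0]); z=np.array([0,0,-1.]); return np.c_[np.cross(y,z),y,z]
def plan(Rt,pt,n,claw):
    "n equal steps from the measured pose to the target"
    s=get_state(); R0=np.array(s["ee_rot"]); p0=np.array(s["eef_pos"])
    w=R.from_matrix(R0.T@Rt).as_rotvec()/n; d=(np.asarray(pt)-p0)/n
    print("gap",s["finger_gap"],"t",s["time"])
    for i in range(n):
        Ri=R0@R.from_rotvec(w*i).as_matrix()
        print(list((Ri.T@d*100).round(2))+list(w.round(3))+[claw])
B=np.array([.5359,.1272,.07]); BY=np.array([.0545,.9985,0]); BX=np.array([.9985,-.0545,0])
E
python3 - <<'E'
from h import *
W,im=cloud("t0")
sub=W[222:262,212:252].reshape(-1,3); q=sub[(sub[:,2]>.097)&(sub[:,2]<.107)][:,:2]
r=cv2.minAreaRect(q.astype(np.float32)); print(r, cv2.boxPoints(r))
plan(down(129),B-.11*BY+[0,0,.17],14,-1)
E
```

```text
((0.5296573638916016, 0.016845280304551125), (0.04327383637428284, 0.012986227869987488), 37.484832763671875) [[ 0.5085368   0.00883048]
 [ 0.51643956 -0.00147428]
 [ 0.5507779   0.02486008]
 [ 0.5428752   0.03516484]]
gap 0.0942370848187515 t 0.1
[np.float64(-3.44), np.float64(-3.06), np.float64(-0.25), np.float64(-0.0), np.float64(-0.0), np.float64(-0.077), -1]
[np.float64(-3.2), np.float64(-3.32), np.float64(-0.25), np.float64(-0.0), np.float64(-0.0), np.float64(-0.077), -1]
[np.float64(-2.93), np.float64(-3.55), np.float64(-0.25), np.float64(-0.0), np.float64(-0.0), np.float64(-0.077), -1]
[np.float64(-2.65), np.float64(-3.77), np.float64(-0.25), np.float64(-0.0), np.float64(-0.0), np.float64(-0.077), -1]
[np.float64(-2.35), np.float64(-3.96), np.float64(-0.25), np.float64(-0.0), np.float64(-0.0), np.float64(-0.077), -1]
[np.float64(-2.04), np.float64(-4.13), np.float64(-0.25), np.float64(-0.0), np.float64(-0.0), np.float64(-0.077), -1]
[np.float64(-1.72), np.float64(-4.28), np.float64(-0.25), np.float64(-0.0), np.float64(-0.0), np.float64(-0.077), -1]
[np.float64(-1.38), np.float64(-4.4), np.float64(-0.25), np.float64(-0.0), np.float64(-0.0), np.float64(-0.077), -1]
[np.float64(-1.04), np.float64(-4.49), np.float64(-0.25), np.float64(-0.0), np.float64(-0.0), np.float64(-0.077), -1]
[np.float64(-0.69), np.float64(-4.56), np.float64(-0.25), np.float64(-0.0), np.float64(-0.0), np.float64(-0.077), -1]
[np.float64(-0.34), np.float64(-4.6), np.float64(-0.25), np.float64(-0.0), np.float64(-0.0), np.float64(-0.077), -1]
[np.float64(0.01), np.float64(-4.61), np.float64(-0.25), np.float64(-0.0), np.float64(-0.0), np.float64(-0.077), -1]
[np.float64(0.37), np.float64(-4.59), np.float64(-0.25), np.float64(-0.0), np.float64(-0.0), np.float64(-0.077), -1]
[np.float64(0.72), np.float64(-4.55), np.float64(-0.25), np.float64(-0.0), np.float64(-0.0), np.float64(-0.077), -1]
```

>>> {"fn": "drive_tool", "kwargs": {"motion": [[-3.4, -3.1, -0.25, 0, 0, -0.075, -1], [-3.2, -3.3, -0.25, 0, 0, -0.075, -1], [-2.9, -3.5, -0.25, 0, 0, -0.075, -1], [-2.6, -3.8, -0.25, 0, 0, -0.075, -1], [-2.4, -4.0, -0.25, 0, 0, -0.075, -1], [-2.0, -4.1, -0.25, 0, 0, -0.075, -1], [-1.7, -4.3, -0.25, 0, 0, -0.075, -1], [-1.4, -4.4, -0.25, 0, 0, -0.075, -1], [-1.0, -4.5, -0.25, 0, 0, -0.075, -1], [-0.7, -4.6, -0.25, 0, 0, -0.075, -1], [-0.3, -4.6, -0.25, 0, 0, -0.075, -1], [0, -4.6, -0.25, 0, 0, -0.075, -1]]}}

```text
time: 1.3
eef_pos: [0.4833, 0.0958, 0.2353]
ee_rot: [[-0.875, -0.485, -0.0], [-0.485, 0.875, 0.0], [0.0, 0.0, -1.0]]
ft_force: [1.3, -0.3, 0.2]
finger_gap: 0.0937
```

>>> {"fn": "drive_tool", "kwargs": {"motion": [[0.4, -4.6, -0.25, 0, 0, -0.075, -0.5], [0.7, -4.5, -0.25, 0, 0, -0.075, -0.5], [0, 0, 0, 0, 0, 0, -0.5], [0, 0, 0, 0, 0, 0, -0.5]]}}

```text
time: 1.7
eef_pos: [0.5203, 0.0134, 0.2399]
ee_rot: [[-0.796, -0.606, -0.001], [-0.606, 0.796, 0.001], [0.001, 0.001, -1.0]]
ft_force: [0.2, -0.2, -0.3]
finger_gap: 0.071
```

```bash
python3 - <<'E'
from h import *
s=get_state();print(s["q"].round(1),s["eef_pos"])
plan(down(127.5),B-.11*BY+[0,0,.011],4,-.5)
shot("wrist","w1")
p=camera_params("wrist");A,t=ext(p);print(p["fx"],-A.T@t,A[2])
E
```

```text
[ -11.    -5.2  106.     0.    79.3 -138.3] [0.52032729 0.01342452 0.23988821]
gap 0.07104481264100912 t 1.7
[np.float64(-0.25), np.float64(-0.07), np.float64(3.97), np.float64(0.0), np.float64(-0.0), np.float64(-0.001), -0.5]
[np.float64(-0.25), np.float64(-0.07), np.float64(3.97), np.float64(0.0), np.float64(-0.0), np.float64(-0.001), -0.5]
[np.float64(-0.25), np.float64(-0.07), np.float64(3.97), np.float64(0.0), np.float64(-0.0), np.float64(-0.001), -0.5]
[np.float64(-0.25), np.float64(-0.07), np.float64(3.97), np.float64(0.0), np.float64(-0.0), np.float64(-0.001), -0.5]
333.04259145987464 [ 0.4623132  -0.0300235   0.41919595] [ 0.19418226  0.150879   -0.96929293]
```

View pics/w1.png

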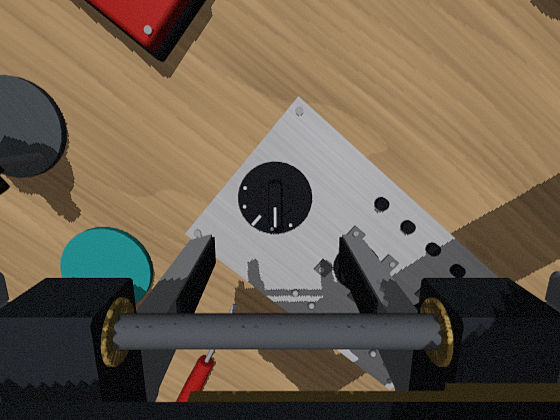

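The wrist view shows the bar vertical at (275,197), midway between the fingers, with the off line at (256,221). I'll descend.

>>> {"fn": "drive_tool", "kwargs": {"motion": [[-0.5, -0.1, 4, 0, 0, 0, -0.5], [-0.5, -0.15, 4, 0, 0, 0, -0.5], [0, 0, 4, 0, 0, 0, -0.5], [0, 0, 3.8, 0, 0, 0, -0.5], [0, 0, 0, 0, 0, 0, -0.5], [0, 0, 0, 0, 0, 0, -0.5]]}}

```text
time: 2.35
eef_pos: [0.5297, 0.0192, 0.0828]
ee_rot: [[-0.793, -0.609, -0.001], [-0.609, 0.793, 0.0], [0.0, 0.001, -1.0]]
ft_force: [-0.6, -0.8, 0.4]
finger_gap: 0.0704
```

```bash
python3 - <<'E'
from h import *
plan(down(127.5),B-.11*BY+[0,0,.01],1,-.5)
E
```

```text
gap 0.07037875148255773 t 2.35
[np.float64(0.09), np.float64(-0.16), np.float64(0.28), np.float64(0.001), np.float64(-0.0), np.float64(0.0), -0.5]
```

>>> {"fn": "drive_tool", "kwargs": {"motion": [[0.1, -0.15, 0.2, 0, 0, 0, 0.4], [0, 0, 0, 0, 0, 0, 1], [0, 0, 0, 0, 0, 0, 1], [0, 0, 0, 0, 0, 0, 1], [0, 0, 0, 0, 0, 0, 1], [0, 0, 0, 0, 0, 0, 1], [0, 0, 0, 0, 0, 0, 1], [0, 0, 0, 0, 0, 0, 1]]}}

```text
time: 3.15
eef_pos: [0.5292, 0.0174, 0.0804]
ee_rot: [[-0.794, -0.607, -0.003], [-0.607, 0.794, 0.003], [0.001, 0.004, -1.0]]
ft_force: [-2.7, 3.2, 3.7]
finger_gap: 0.0128
```

>>> {"fn": "drive_tool", "kwargs": {"motion": [[0, 0, 0, 0, 0, 0.1, 1], [0, 0, 0, 0, 0, 0.1, 1], [0, 0, 0, 0, 0, 0.1, 1], [0, 0, 0, 0, 0, 0.1, 1], [0, 0, 0, 0, 0, 0.1, 1], [0, 0, 0, 0, 0, 0.1, 1], [0, 0, 0, 0, 0, 0.107, 1], [0, 0, 0, 0, 0, 0, 1], [0, 0, 0, 0, 0, 0, 1], [0, 0, 0, 0, 0, 0, 1]]}}

```text
time: 4.15
eef_pos: [0.5294, 0.0168, 0.0804]
ee_rot: [[-0.999, 0.052, -0.002], [0.052, 0.999, 0.001], [0.002, 0.001, -1.0]]
ft_force: [-5.0, 2.5, 5.2]
finger_gap: 0.0127
```

>>> {"fn": "drive_tool", "kwargs": {"motion": [[0, 0, 0, 0, 0, 0, -0.4], [0, 0, 0, 0, 0, 0, -0.4], [0, 0, 0, 0, 0, 0, -0.4], [0, 0, 0, 0, 0, 0, -0.4], [0, 0, -4, 0, 0, 0, -0.4], [0, 0, -4, 0, 0, 0, -0.4], [0, 0, -4, 0, 0, 0, -1], [0, 0, -4, 0, 0, 0, -1], [0, 0, 0, 0, 0, 0, -1], [0, 0, 0, 0, 0, 0, -1]]}}

```text
time: 5.15
eef_pos: [0.5307, 0.016, 0.2413]
ee_rot: [[-0.999, 0.054, 0.002], [0.054, 0.999, -0.0], [-0.002, -0.0, -1.0]]
ft_force: [0.3, -0.1, -0.9]
finger_gap: 0.0894
```

```bash
python3 - <<'E'
from h import *
shot("top","t1"); shot("wrist","w2")
W,im=cloud("w2")
np.set_printoptions(precision=4,suppress=True)
q=W[(W[...,2]>.097)&(W[...,2]<.107)&(np.hypot(W[...,0]-.5299,W[...,1]-.0173)<.03)]
r=cv2.minAreaRect(q[:,:2].astype(np.float32)); print(len(q),r)
a=cv2.resize(cv2.imread("pics/t1.png")[205:275,195:275],None,fx=6,fy=6,interpolation=cv2.INTER_CUBIC)
cv2.imwrite("pics/c2.png",np.hstack([a,cv2.resize(cv2.imread("pics/w2.png"),None,fx=.54,fy=.54)[:420]]) if 0 else a)
plan(down(86.9),B+.12*BY+[0,0,.17],5,-1)
E
```

```text
566 ((0.5270037055015564, 0.01588497869670391), (0.01194056123495102, 0.044032108038663864), 87.03311920166016)
gap 0.09336883828675363 t 5.25
[np.float64(-0.02), np.float64(4.62), np.float64(-0.02), np.float64(0.0), np.float64(-0.001), np.float64(0.0), -1]
[np.float64(-0.02), np.float64(4.62), np.float64(-0.02), np.float64(0.0), np.float64(-0.001), np.float64(0.0), -1]
[np.float64(-0.01), np.float64(4.62), np.float64(-0.03), np.float64(0.0), np.float64(-0.001), np.float64(0.0), -1]
[np.float64(-0.01), np.float64(4.62), np.float64(-0.03), np.float64(0.0), np.float64(-0.001), np.float64(0.0), -1]
[np.float64(-0.01), np.float64(4.62), np.float64(-0.03), np.float64(0.0), np.float64(-0.001), np.float64(0.0), -1]
```

View pics/w2.png

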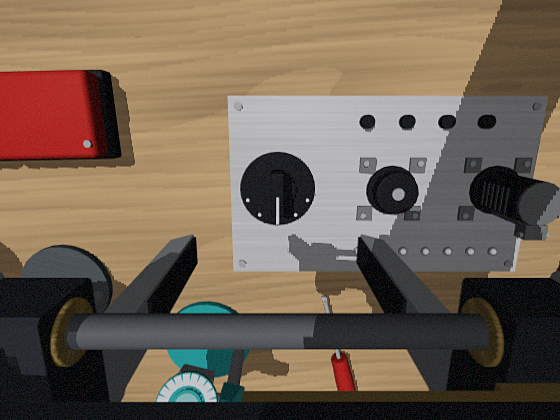

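The pointer now lies on the long off line, near (278,215). Next I'll move over the adapter.

>>> {"fn": "drive_tool", "kwargs": {"motion": [[0, 4.6, 0, 0, 0, 0, -1], [0, 4.6, 0, 0, 0, 0, -1], [0, 4.6, 0, 0, 0, 0, -1], [0, 4.6, 0, 0, 0, 0, -1], [0, 4.7, 0, 0, 0, 0, -1], [0, 0, 3, 0, 0, 0, -1], [0, 0, 0, 0, 0, 0, -1], [0, 0, 0, 0, 0, 0, -1]]}}

```text
time: 6.05
eef_pos: [0.5414, 0.2463, 0.2084]
ee_rot: [[-0.999, 0.054, -0.004], [0.054, 0.999, -0.001], [0.004, -0.001, -1.0]]
ft_force: [0.6, 0.6, 0.7]
finger_gap: 0.0937
```

```bash
python3 - <<'E'
from h import *
plan(down(86.9),B+.12*BY+[0,0,.022],1,-1)
shot("wrist","w3"); W,im=cloud("w3")
c=B+.12*BY
for lo,hi in((.074,.0795),(.133,.1345),(.1345,.1365),(.1365,.139),(.139,.142)):
    q=W[(W[...,2]>lo)&(W[...,2]<hi)&(np.hypot(W[...,0]-c[0],W[...,1]-c[1])<.04)]
    if len(q):print(lo,len(q),q.mean(0).round(4),q.min(0).round(4),q.max(0).round(4))
E
```

```text
gap 0.09370525473563084 t 6.05
[np.float64(-0.15), np.float64(0.1), np.float64(11.64), np.float64(-0.001), np.float64(-0.004), np.float64(0.0), -1]
0.074 432 [0.5266 0.2484 0.0772] [0.5106 0.2135 0.074 ] [0.5745 0.2778 0.0795]
0.133 195 [0.5369 0.2461 0.1337] [0.5198 0.2243 0.133 ] [0.5669 0.2667 0.1345]
0.1345 141 [0.5456 0.2455 0.1355] [0.5197 0.225  0.1345] [0.5714 0.2658 0.1365]
0.1365 2164 [0.544  0.2453 0.1379] [0.52   0.2261 0.1365] [0.573  0.2652 0.139 ]
0.139 131 [0.5429 0.2466 0.1393] [0.5216 0.2288 0.139 ] [0.5719 0.2643 0.1406]
```

>>> {"fn": "drive_tool", "kwargs": {"motion": [[0, 0, 4, 0, 0, 0, -1], [0, 0, 4, 0, 0, 0, -1], [0, 0, 3.6, 0, 0, 0, -1], [0, 0, 0, 0, 0, 0, -1], [0, 0, 0, 0, 0, 0, -1]]}}

```text
time: 6.6
eef_pos: [0.5434, 0.2463, 0.0957]
ee_rot: [[-0.998, 0.055, 0.001], [0.055, 0.998, 0.0], [-0.001, 0.0, -1.0]]
ft_force: [0.9, 1.1, 0.7]
finger_gap: 0.094
```

>>> {"fn": "drive_tool", "kwargs": {"motion": [[0, 0, 0, 0, 0, 0, 0.1], [0, 0, 0, 0, 0, 0, 0.1], [0, 0, 0, 0, 0, 0, 1], [0, 0, 0, 0, 0, 0, 1], [0, 0, 0, 0, 0, 0, 1], [0, 0, 0, 0, 0, 0, 1]]}}

```text
time: 7.2
eef_pos: [0.5426, 0.2469, 0.0945]
ee_rot: [[-0.999, 0.054, 0.0], [0.054, 0.999, -0.0], [-0.0, -0.0, -1.0]]
ft_force: [-0.5, 0.4, -0.3]
finger_gap: 0.0493
```

>>> {"fn": "drive_tool", "kwargs": {"motion": [[0, 0, 0, 0, 0, 0, 1], [0, 0, 0, 0, 0, 0, 1], [0, 0, 0, 0, 0, 0, 1], [0, 0, 0, 0, 0, 0, 1]]}}

```text
time: 7.6
eef_pos: [0.5425, 0.2469, 0.0944]
ee_rot: [[-0.999, 0.054, -0.0], [0.054, 0.999, -0.0], [0.0, -0.0, -1.0]]
ft_force: [-1.1, -1.1, 0.5]
finger_gap: 0.0419
```

>>> {"fn": "drive_tool", "kwargs": {"motion": [[0, 0, -0.5, 0, 0, 0, 1], [0, 0, -1, 0, 0, 0, 1], [0, 0, -1, 0, 0, 0, 1], [0, 0, -1, 0, 0, 0, 1], [0, 0, -2, 0, 0, 0, 1], [0, 0, -3, 0, 0, 0, 1], [0, 0, -4, 0, 0, 0, 1], [0, 0, -4, 0, 0, 0, 1], [0, 0, -2, 0, 0, 0, 1], [0, 0, 0, 0, 0, 0, 1], [0, 0, 0, 0, 0, 0, 1]]}}

```text
time: 8.7
eef_pos: [0.5423, 0.2468, 0.2792]
ee_rot: [[-0.999, 0.054, -0.0], [0.054, 0.999, 0.0], [0.0, -0.0, -1.0]]
ft_force: [-0.3, 0.1, -1.2]
finger_gap: 0.0416
```

```bash
python3 - <<'E'
from h import *
plan(down(67),[.735,-.25,.285],11,1)
E
```

```text
gap 0.041566599385437455 t 8.7
[np.float64(-1.99), np.float64(-4.42), np.float64(-0.05), np.float64(-0.0), np.float64(-0.0), np.float64(0.032), 1]
[np.float64(-2.13), np.float64(-4.35), np.float64(-0.05), np.float64(-0.0), np.float64(-0.0), np.float64(0.032), 1]
[np.float64(-2.27), np.float64(-4.28), np.float64(-0.05), np.float64(-0.0), np.float64(-0.0), np.float64(0.032), 1]
[np.float64(-2.4), np.float64(-4.21), np.float64(-0.05), np.float64(-0.0), np.float64(-0.0), np.float64(0.032), 1]
[np.float64(-2.53), np.float64(-4.13), np.float64(-0.05), np.float64(-0.0), np.float64(-0.0), np.float64(0.032), 1]
[np.float64(-2.66), np.float64(-4.05), np.float64(-0.05), np.float64(-0.0), np.float64(-0.0), np.float64(0.032), 1]
[np.float64(-2.79), np.float64(-3.96), np.float64(-0.05), np.float64(-0.0), np.float64(-0.0), np.float64(0.032), 1]
[np.float64(-2.91), np.float64(-3.87), np.float64(-0.05), np.float64(-0.0), np.float64(-0.0), np.float64(0.032), 1]
[np.float64(-3.03), np.float64(-3.78), np.float64(-0.05), np.float64(-0.0), np.float64(-0.0), np.float64(0.032), 1]
[np.float64(-3.15), np.float64(-3.68), np.float64(-0.05), np.float64(-0.0), np.float64(-0.0), np.float64(0.032), 1]
[np.float64(-3.27), np.float64(-3.58), np.float64(-0.05), np.float64(-0.0), np.float64(-0.0), np.float64(0.032), 1]
```

>>> {"fn": "drive_tool", "kwargs": {"motion": [[-2, -4.4, -0.05, 0, 0, 0.032, 1], [-2.1, -4.4, -0.05, 0, 0, 0.032, 1], [-2.3, -4.3, -0.05, 0, 0, 0.032, 1], [-2.4, -4.2, -0.05, 0, 0, 0.032, 1], [-2.5, -4.1, -0.05, 0, 0, 0.032, 1], [-2.7, -4.0, -0.05, 0, 0, 0.032, 1], [-2.8, -4.0, -0.05, 0, 0, 0.032, 1], [-2.9, -3.9, -0.05, 0, 0, 0.032, 1], [-3, -3.8, -0.05, 0, 0, 0.032, 1], [-3.1, -3.7, -0.05, 0, 0, 0.032, 1], [-3.3, -3.6, -0.05, 0, 0, 0.032, 1], [0, 0, 0, 0, 0, 0, 1]]}}

```text
time: 9.9
eef_pos: [0.7327, -0.2569, 0.2788]
ee_rot: [[-0.916, 0.401, -0.006], [0.401, 0.916, 0.002], [0.007, -0.001, -1.0]]
ft_force: [0.0, 0.3, -1.7]
finger_gap: 0.0417
```

```bash
python3 - <<'E'
from h import *
shot("wrist","w4"); print(get_state()["eef_pos"])
E
```

```text
[ 0.73251681 -0.25379665  0.27962335]
```

View pics/w4.png

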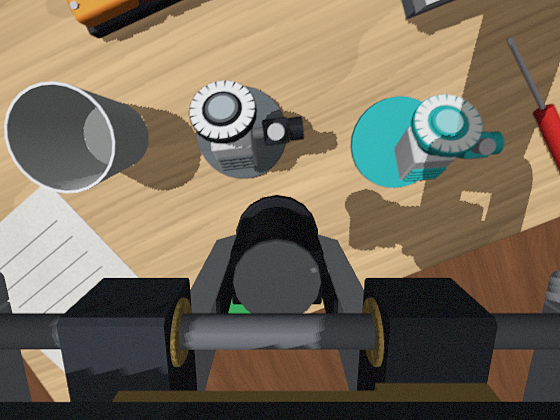

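The ring light of the real camera is at (222,109), its pillar top at (283,131) and its base around (238,132). The adapter is held upright at (278,270).

```bash
cat > lens.py <<'E'
from h import *
np.set_printoptions(precision=4,suppress=True)
def fit(f,u,v,w=42):
    W,im=cloud(f); W=W[v-w:v+w,u-w:u+w]; im=im[v-w:v+w,u-w:u+w].astype(int)
    c0=np.array([.645,-.27,.145])
    m=(im.min(-1)>150)&(abs(W[...,2]-.145)<.03)&(np.linalg.norm(W-c0,axis=-1)<.06)
    q=W[m]; 
    for _ in range(6):
        c=q.mean(0); n=np.linalg.svd(q-c,full_matrices=False)[2][2]; n*=np.sign(n[2]); r=(q-c)@n
        q=q[abs(r)<max(.0025,2*np.median(abs(r)))]
    e=np.linalg.svd(q-c,full_matrices=False)[2][:2]; xy=(q-c)@e.T
    cc,rad=cv2.minEnclosingCircle(xy.astype(np.float32))
    h=cv2.convexHull(xy.astype(np.float32))[:,0]
    A=np.c_[2*h,np.ones(len(h))]; s=np.linalg.lstsq(A,(h**2).sum(1),rcond=None)[0]
    print(f,len(q),"circ",c+np.array(cc)@e,rad,"hullfit",c+s[:2]@e,np.sqrt(s[2]+s[:2]@s[:2]))
    print("  n",n,"tilt",np.degrees(np.arccos(n[2])),"lean az+180",np.degrees(np.arctan2(-n[1],-n[0])),"resid",r.std())
def stand(f):
    W,im=cloud(f); rr=np.hypot(W[...,0]-.66,W[...,1]+.26)
    for lo,hi in((.006,.018),(.123,.136)):
        q=W[(W[...,2]>lo)&(W[...,2]<hi)&(rr<.1)]
        (c,r)=cv2.minEnclosingCircle(q[:,:2].astype(np.float32)); print(f,lo,len(q),q.mean(0),c,r)
if __name__=="__main__":
    fit("w4",222,109); fit("t0",372,193,22); fit("s0",217,241,16); stand("w4"); stand("t0")
E
python3 lens.py
```

```text
w4 2018 circ [ 0.6341 -0.2704  0.1447] 0.03028709813952446 hullfit [ 0.6341 -0.2701  0.1446] 0.029580455982871838
  n [-0.4842  0.1464  0.8626] tilt 30.385103567407214 lean az+180 -16.81949091182077 resid 0.001018787018297008
t0 220 circ [ 0.6359 -0.2704  0.1433] 0.02989097498357296 hullfit [ 0.6361 -0.2697  0.1432] 0.02870618481956089
  n [-0.4804  0.1775  0.8589] tilt 30.80953784747324 lean az+180 -20.279127710191613 resid 0.001233549885406425
s0 41 circ [ 0.6358 -0.2696  0.1437] 0.02826041169464588 hullfit [ 0.6355 -0.2698  0.1436] 0.027457686073047785
  n [-0.4931  0.1533  0.8563] tilt 31.09194831195491 lean az+180 -17.270996373402 resid 0.0006901636513211186
w4 0.006 2013 [ 0.6745 -0.2702  0.012 ] (0.6600164175033569, -0.2783219814300537) 0.05980691313743591
w4 0.123 672 [ 0.6355 -0.2551  0.1323] (0.646234393119812, -0.2600036859512329) 0.04482780769467354
t0 0.006 939 [ 0.6547 -0.2671  0.0115] (0.6582907438278198, -0.2656489312648773) 0.0952242985367775
t0 0.123 169 [ 0.6378 -0.2557  0.1313] (0.6493964791297913, -0.2602642774581909) 0.04446784034371376
```

```bash
python3 - <<'E'
from lens import *
W,im=cloud("w4"); s=W[115:150,255:305].reshape(-1,3); 
for lo,hi in((.11,.122),(.122,.128),(.128,.133),(.133,.145)):
    q=s[(s[:,2]>lo)&(s[:,2]<hi)]
    if len(q): print(lo,len(q),q.mean(0),q.min(0),q.max(0))
# lens glass inside the ring: depth along normal at ring centre
n=np.array([-.484,.152,.8605]); n/=np.linalg.norm(n); c=np.array([.6345,-.27,.1443])
for f in("w4","t0"):
    W,_=cloud(f); d=(W-c)@n; rad=np.linalg.norm(W-c-d[...,None]*n,axis=-1)
    for a,b in((0,.006),(.006,.012),(.012,.016),(.016,.02),(.02,.025),(.025,.03)):
        m=(rad>=a)&(rad<b)&(abs(d)<.03); print(f,a,m.sum(),np.median(d[m])) if m.any() else 0
E
```

```text
0.11 619 [ 0.6747 -0.2285  0.1132] [ 0.658  -0.2496  0.11  ] [ 0.6886 -0.2064  0.1162]
0.122 1 [ 0.6713 -0.2365  0.1279] [ 0.6713 -0.2365  0.1279] [ 0.6713 -0.2365  0.1279]
0.128 221 [ 0.6731 -0.2346  0.1302] [ 0.6653 -0.2424  0.1284] [ 0.681  -0.2269  0.1322]
0.133 5 [ 0.6534 -0.2454  0.142 ] [ 0.6518 -0.2462  0.1413] [ 0.655  -0.2447  0.1425]
w4 0 118 0.002380121547231574
w4 0.006 353 0.002334587962855776
w4 0.012 388 0.0016604967533651862
w4 0.016 455 -0.0002147920087247078
w4 0.02 741 0.00015843810346169587
w4 0.025 885 -2.4872870854436944e-06
t0 0 25 0.0006422987000156699
t0 0.006 75 0.0007287518704398378
t0 0.012 74 -0.0003133604865385902
t0 0.016 106 -0.001456373934018581
t0 0.02 152 -0.0015773351908021436
t0 0.025 166 -0.0015524976628120465
```

```bash
cat > tgt.py <<'E'
from h import *
t,a=np.radians(30.5),np.radians(16.9)
n=np.array([-np.sin(t)*np.cos(a),np.sin(t)*np.sin(a),np.cos(t)]); yl=np.array([np.sin(a),np.cos(a),0]); xl=np.cross(yl,n)
L=np.array([.635,-.2694,.1459]); F=L+.1*n
RT=np.c_[-xl,yl,-n]; PT=F+.0464*n
E
python3 - <<'E'
from tgt import *
print(n,xl,PT); plan(RT,PT+.04*n,10,1)
E
```

```text
[-0.4856196   0.14754252  0.86162916] [ 0.82441849 -0.25047749  0.50753836] [ 0.56390529 -0.24779978  0.27204251]
gap 0.041604028797610534 t 9.95
[np.float64(1.77), np.float64(-0.64), np.float64(-0.26), np.float64(-0.003), np.float64(-0.054), np.float64(-0.011), 1]
[np.float64(1.76), np.float64(-0.62), np.float64(-0.35), np.float64(-0.003), np.float64(-0.054), np.float64(-0.011), 1]
[np.float64(1.75), np.float64(-0.6), np.float64(-0.45), np.float64(-0.003), np.float64(-0.054), np.float64(-0.011), 1]
[np.float64(1.73), np.float64(-0.58), np.float64(-0.55), np.float64(-0.003), np.float64(-0.054), np.float64(-0.011), 1]
[np.float64(1.7), np.float64(-0.56), np.float64(-0.64), np.float64(-0.003), np.float64(-0.054), np.float64(-0.011), 1]
[np.float64(1.67), np.float64(-0.53), np.float64(-0.73), np.float64(-0.003), np.float64(-0.054), np.float64(-0.011), 1]
[np.float64(1.64), np.float64(-0.51), np.float64(-0.82), np.float64(-0.003), np.float64(-0.054), np.float64(-0.011), 1]
[np.float64(1.6), np.float64(-0.49), np.float64(-0.91), np.float64(-0.003), np.float64(-0.054), np.float64(-0.011), 1]
[np.float64(1.55), np.float64(-0.47), np.float64(-1.0), np.float64(-0.003), np.float64(-0.054), np.float64(-0.011), 1]
[np.float64(1.5), np.float64(-0.45), np.float64(-1.08), np.float64(-0.003), np.float64(-0.054), np.float64(-0.011), 1]
```

>>> {"fn": "drive_tool", "kwargs": {"motion": [[1.8, -0.6, -0.3, -0.003, -0.054, -0.011, 1], [1.8, -0.6, -0.35, -0.003, -0.054, -0.011, 1], [1.75, -0.6, -0.45, -0.003, -0.054, -0.011, 1], [1.7, -0.6, -0.55, -0.003, -0.054, -0.011, 1], [1.7, -0.55, -0.65, -0.003, -0.054, -0.011, 1], [1.7, -0.55, -0.7, -0.003, -0.054, -0.011, 1], [1.6, -0.5, -0.8, -0.003, -0.054, -0.011, 1], [1.6, -0.5, -0.9, -0.003, -0.054, -0.011, 1], [1.55, -0.5, -1, -0.003, -0.054, -0.011, 1], [1.5, -0.45, -1.1, -0.003, -0.054, -0.011, 1], [0, 0, 0, 0, 0, 0, 1], [0, 0, 0, 0, 0, 0, 1]]}}

```text
time: 11.15
eef_pos: [0.5448, -0.2384, 0.3096]
ee_rot: [[-0.822, 0.289, 0.492], [0.248, 0.957, -0.148], [-0.513, 0.0, -0.858]]
ft_force: [0.6, -0.5, -0.5]
finger_gap: 0.0415
```

```bash
python3 - <<'E'
from tgt import *
plan(RT,PT,1,1)
E
```

```text
gap 0.04149166717205978 t 11.15
[np.float64(0.13), np.float64(-0.35), np.float64(4.3), np.float64(0.001), np.float64(0.007), np.float64(0.002), 1]
```

>>> {"fn": "drive_tool", "kwargs": {"motion": [[0.1, -0.3, 2, 0, 0.007, 0.002, 1], [0, 0, 1.5, 0, 0, 0, 1], [0, 0, 0.7, 0, 0, 0, 1], [0, 0, 0, 0, 0, 0, 1], [0, 0, 0, 0, 0, 0, 1], [0, 0, 0, 0, 0, 0, 1], [0, 0, 0, 0, 0, 0, 1], [0, 0, 0, 0, 0, 0, 1]]}}

```text
time: 11.95
eef_pos: [0.5642, -0.2485, 0.2747]
ee_rot: [[-0.823, 0.291, 0.487], [0.25, 0.957, -0.148], [-0.509, 0.0, -0.861]]
ft_force: [-0.5, 0.4, -1.1]
finger_gap: 0.0418
```

```bash
python3 - <<'E'
from tgt import *
plan(RT,PT,1,1); s=get_state(); print(s["eef_pos"],s["joint_vel"].round(2),s["ft_force"])
shot("scene","s2"); shot("wrist","w5"); shot("top","t2")
a=cv2.imread("pics/s2.png")[150:330,110:290]; b=cv2.imread("pics/t2.png")[110:290,280:460]
cv2.imwrite("pics/c3.png",cv2.resize(np.hstack([a,b]),(800,400),interpolation=cv2.INTER_CUBIC))
E
```

```text
gap 0.04183142466435199 t 11.95
[np.float64(0.18), np.float64(0.06), np.float64(0.2), np.float64(0.0), np.float64(0.002), np.float64(-0.0), 1]
[ 0.56423368 -0.24854087  0.27465753] [-0.05  0.09  0.2  -0.05  0.04 -0.03] [-0.53706167  0.39154184 -1.13724394]
```

View pics/c3.png

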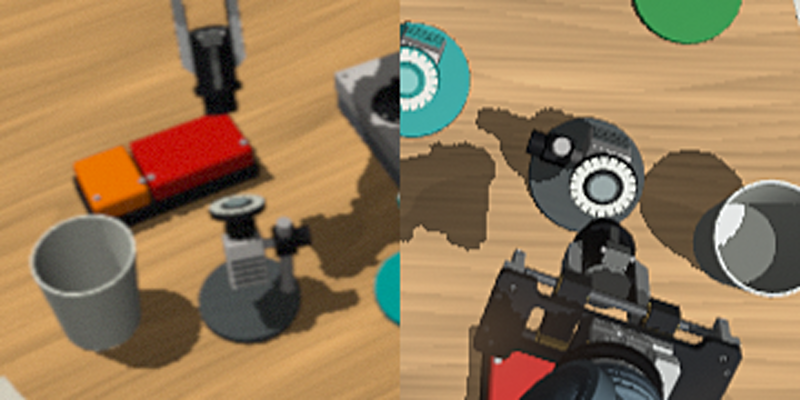

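View pics/w5.png

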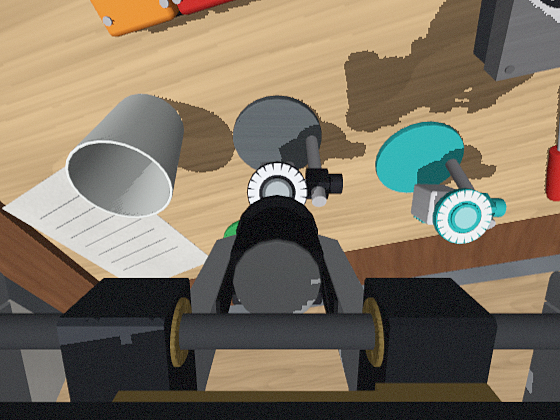

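The adapter points at the lens. The scene crop shows the rib, facing away from the robot, and the wrist view shows the ring at (277,189) just below the nose. Next I'll check numerically how it sits in the grip.

```bash
python3 - <<'E'
from tgt import *
np.set_printoptions(precision=4,suppress=True)
s=get_state(); R0=np.array(s["ee_rot"]); p0=np.array(s["eef_pos"])
for f in("w5","s2","t2"):
    W,_=cloud(f); T=(W-p0)@R0  # tool frame
    A=T*[-1,1,-1]+[0,0,.0464]  # supposed adapter frame
    m=(np.hypot(A[...,0],A[...,1])<.04)&(A[...,2]>-.02)&(A[...,2]<.11); q=A[m]
    print(f,len(q))
    for lo,hi in((-.02,-.006),(-.006,.004),(.004,.02),(.02,.024),(.024,.028),(.028,.033),(.033,.06),(.06,.086),(.086,.0885),(.0885,.0915),(.0915,.095)):
        k=q[(q[:,2]>lo)&(q[:,2]<hi)&(abs(q[:,1])<(.0185 if lo>.03 else .03))]
        if len(k)>3: print("  %.4f %d"%(lo,len(k)),k[:,:2].min(0),k[:,:2].max(0),np.median(k[:,2]))
W,_=cloud("s2")
from lens import fit
fit("s2",217,241,16); fit("w5",277,189,42); fit("t2",372,193,22)
E
```

```text
w5 12485
  0.0200 6 [-0.0278 -0.018 ] [-0.022  0.004] 0.023434611485657376
  0.0240 82 [-0.0283 -0.0235] [-0.0155  0.0207] 0.02626582626625317
  0.0280 854 [-0.0283 -0.0265] [-0.0043  0.0238] 0.03045523687093822
  0.0330 844 [-0.0226 -0.0185] [-0.0152  0.0185] 0.0479860145923581
  0.0600 1305 [-0.0226 -0.0185] [0.0112 0.0185] 0.07501960088082636
  0.0860 307 [-0.0225 -0.0185] [0.0108 0.0185] 0.0867578734803561
  0.0885 4841 [-0.0223 -0.0185] [0.0131 0.0183] 0.09053260155227047
  0.0915 283 [-0.022  -0.0182] [0.0112 0.0175] 0.09168929489109542
s2 1020
  -0.0060 26 [-0.0018 -0.0169] [0.0206 0.0181] 0.002067722602964433
  0.0040 102 [-0.0013 -0.0166] [0.0211 0.0192] 0.011444377851344712
  0.0200 23 [ 0.0036 -0.0232] [0.0269 0.0258] 0.022956202553079254
  0.0240 38 [ 0.0062 -0.023 ] [0.0276 0.0261] 0.026208946954993942
  0.0280 52 [-0.0051 -0.0246] [0.0261 0.0251] 0.029851551677325484
  0.0330 190 [ 0.0076 -0.0183] [0.0275 0.0185] 0.046800493574029045
  0.0600 174 [ 0.     -0.0182] [0.0358 0.0184] 0.07261853040176378
  0.0860 19 [ 0.0046 -0.0153] [0.0346 0.0165] 0.08669680818162437
  0.0
[... 648 characters left out ...]
] 0.09202881572837357
s2 53 circ [ 0.6354 -0.2705  0.1438] 0.02815268374979496 hullfit [ 0.6358 -0.2709  0.1441] 0.026826896727366597
  n [-0.4827  0.1476  0.8633] tilt 30.314645184488537 lean az+180 -17.005172700618534 resid 0.0006628901845160531
w5 1157 circ [ 0.6338 -0.2707  0.145 ] 0.02963661029934883 hullfit [ 0.6328 -0.2708  0.1444] 0.028736791869815287
  n [-0.5143  0.1518  0.8441] tilt 32.42631596369626 lean az+180 -16.442079623832175 resid 0.0010762121619444743
t2 306 circ [ 0.6366 -0.2696  0.1442] 0.02960817515850067 hullfit [ 0.6367 -0.2695  0.1443] 0.028787132168416107
  n [-0.4707  0.1568  0.8683] tilt 29.74149431400692 lean az+180 -18.422303598593942 resid 0.0012167846697318746
```

>>> {"fn": "drive_tool", "kwargs": {"motion": [[0.15, 0.05, 0.2, 0, 0, 0, 1], [0, 0, 0, 0, 0, 0, 1], [0, 0, 0, 0, 0, 0, 1], [0, 0, 0, 0, 0, 0, 1], [0, 0, 0, 0, 0, 0, 1], [0, 0, 0, 0, 0, 0, 1], [0, 0, 0, 0, 0, 0, 1], [0, 0, 0, 0, 0, 0, 1]]}}

```text
time: 12.9
eef_pos: [0.5641, -0.2479, 0.2715]
ee_rot: [[-0.824, 0.291, 0.487], [0.251, 0.957, -0.147], [-0.509, 0.001, -0.861]]
ft_force: [0.4, -0.1, -1.4]
finger_gap: 0.0419
```

```bash
python3 - <<'E'
from tgt import *
plan(RT,PT,1,1); s=get_state(); print(s["joint_vel"].round(2),s["ft_force"])
shot("top","t3")
plan(RT,PT,1,1)
a=cv2.imread("pics/t3.png")[180:300,90:270]
cv2.imwrite("pics/c4.png",cv2.resize(a,None,fx=4,fy=4,interpolation=cv2.INTER_CUBIC))
E
```

```text
gap 0.04189920398513186 t 12.9
[np.float64(-0.01), np.float64(0.0), np.float64(-0.05), np.float64(0.001), np.float64(0.001), np.float64(-0.0), 1]
[-0.06 -0.09  0.07 -0.06  0.03  0.01] [ 0.35329438 -0.05635526 -1.40535061]
gap 0.041893757446654904 t 12.95
[np.float64(-0.01), np.float64(0.0), np.float64(-0.05), np.float64(0.001), np.float64(0.001), np.float64(-0.0), 1]
```

View pics/c4.png

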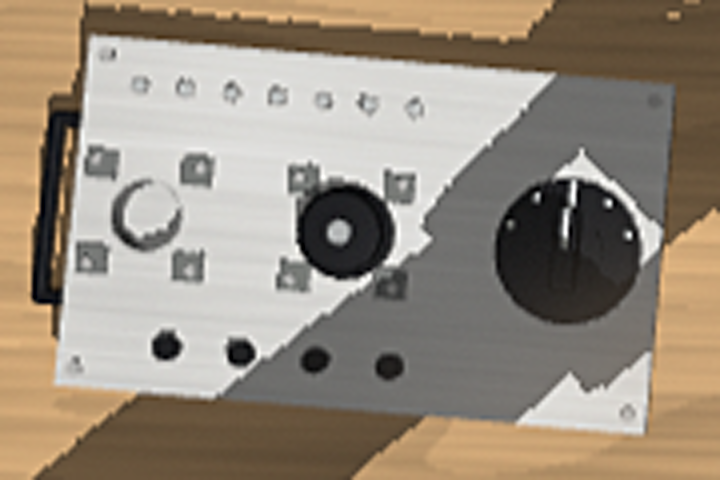

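The pointer at (568,225) lines up with the off line at (573,190). The adapter's socket at (147,215) is empty, and the short plug at (345,230) hasn't moved. The arm is still and on target, so I'm handing in the job.

```bash
python3 -c "
from bench import *
print(close_job())"
```

```text
the job is handed in; nothing more can be done
None
```

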